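# Dispense one chocolate ball into a mug

### The arm

A 6-joint arm with a two-finger parallel gripper is mounted at the origin on a cart in front of the work surface, level with it; the furniture and walls round the work are solid. World frame = base frame: x ahead of the robot, y to its left, z up, the work surface at z = 0. Lengths are in m, angles in degrees, forces in N, time in s.
With the tool pointing down it reaches from about 0.375 to 0.9 m from the base axis. Payload 3.1 kg.
Tool frame: the origin (TCP) lies at the very end of the fingers, on their centre line; the grasp point (between the pads) lies 19 mm behind it; z points along the fingers, y is the line along which they close (so a half turn about z gives the same grasp; the last joint's range is limited). The gripper opens to 87 mm and grips with 3 to 60 N. Pads are 19 mm wide; open, the fingers measure 117 mm over their backs; the gripper's body (75 mm by 190 mm) begins 51 mm behind the grasp point.
Start: joints at [66.664, 30.224, 82.088, -0, 67.689, -10.227], TCP at [0.142, 0.609, 0.223] pointing down, gripper open.
Joint ranges: [-176.69, 176.69], [-43.24, 126.21], [12.49, 139.97], [-82, 262], [0, 151.66], [-163.58, 163.58]. Speed limits (degrees/s): [159.86, 159.86, 180, 180, 180, 180].

### API

Orientations are given as a 3x3 rotation matrix whose columns are the frame's x, y, z axes.
In Python, from rig import bot gives the robot as it stands.
- The arm moves only by the tool move_arm, never from a script. Its argument "increments" is a list of rows, each an object with "xyz": the shift along the tool's x, y, z in mm, a list of three; "roll": the turn about the tool's z in rad; "grip": the opening in per cent of the stroke, from 0 (shut) to 100 (fully open). A call has 1 to 5 rows; each row shifts and turns the commanded pose from where the row before left it, along the tool's axes as they then stand; what a row does not reach is not made up. A row lasts 1/12 s, in which the tool goes at most 41.7 mm and 7.16 degrees, less where a joint would pass 70% of its speed; a pose out of reach is approached as far as the arm can. A call is refused whole if a number of a shift passes 41.7 or a number of a turn 0.125, either way. A call with a gripper value outside its range is refused whole. The fingers move at their own pace and stop on an object; the grip force is fixed at half the most. Time passes only in rows, so rows that do not move let the fingers close. It gives the time, the measured TCP pose, the force, the opening and the grip force at its end, in the units of the state.
- bot.read_state(): the state, without advancing time (a new reading comes with each control period).
- bot.capture(name): name is "scene" or "top" or "wrist"; returns (picture, depth): 384x512x3 uint8, red, green, blue; 384x512 float32, m along the optical axis (not along the pixel's ray), 0 where there is no reading.
- bot.camera_model(name): a dict with "intrinsics" (3x3 intrinsics, pixels), "D" ([k1, k2, p1, p2, k3] as OpenCV has them; the pictures are not rectified), "rvec" (rotation vector, rad) and "tvec" (3), from world to camera coordinates, as OpenCV has them; the wrist camera has in their place "tool_from_camera" (4x4, takes a point from camera to tool coordinates, whose origin is the TCP and whose axes are the flange's). Camera axes: x right, y down, z forward; pixel columns grow to the right and rows downward; lengths in m; the calibration is good to about 2 mm. A picture is of the moment at which its call begins: read the wrist's pose just before it. camera_model takes no time and is no camera call.
- bot.hand_in(): hands the job in; it is judged then, once.
Trained networks look in the newest picture that a camera, given by its name, has taken for a name from the list of things; names that differ only in an ending like _2 or _b are one class to them, and where a whole thing is asked for, a point or a joint stands for the part that bears it (a point fixed in the world has none). Each returns a list of dicts, best first, with "conf" (0 to 1); they miss things now and then, are a little off and sometimes report something else, mostly with a low value. They report only what shows in the picture. A call takes as long as a camera call.
- bot.spot_in(label, camera): "at" ([x, y, z] in m, in the coordinates of the camera as it stood for that picture, good to about 4 mm: the middle of the surface that is visible of it).
- bot.trace(label, camera): "mask" (384x512 bool, what is visible of it).
The state is a dict: "time_s": time; "joint_positions": joint angles; "qvel": joint speeds; "tau": joint torques, N m; "position": TCP position; "tcp_rot": TCP orientation; "force": force on the tool from outside, world axes, zero at the start; "moment": the same for the moment, N m; "opening": opening from 0.0 (shut) to 1.0 (fully open); "grasp_force": force on a finger pad.
Only numpy, scipy, OpenCV 4.12 (cv2) and the standard library are available. Lean on these libraries where they do the work, as an engineer would, in place of code of your own. Each camera call takes 0.05 s, during which the arm holds its last target. There are 200 camera calls.

### The job

Stand the empty mug on the worktop right under the chocolate-ball dispenser's spout, with the lip just inside the dispenser-side edge of its mouth, ready to catch a ball. Then swing the dispenser's sprung lever right round to its stop, just once, and let go so that it springs home: exactly one ball must roll into the mug, which stays standing under the spout. Leave the milk jug and the spice jar where they are.

Things in the scene. Friction and masses are not known exactly. Their poses are not given: they have to be found in the camera images.
- mug: pale green stoneware mug standing on the worktop, 74 high, wall about 5 thick at the rim. Origin on the underside, z up. The round bowl (81 diameter at the rim, 68 at the foot, 70 inside) has its axis at (0, +13.5) in the mug's own frame; the handle points to own -y, reaches 54 from the origin (67 from the bowl's axis), is 9 thick and runs from 10 to 68 up.
- mug_mouth (a point): centre of the mug's mouth, on the bowl's axis at rim height (74 above the mug's foot). Axes as the mug's.
- dispenser: chocolate-ball dispenser, fixed: black foot 150 x 150, pedestal, white housing (170 deep, from 35 right to 85 left of the origin, 157 to 208 high), clear upright magazine tube (47 diameter, steel cap, top at 291) on its left, sloping steel chute 53 wide in front. Origin on the worktop on the lever's upright turning axis; own -x is the front with the chute, z up.
- spout_lip (a point): middle of the chute's lower front edge, 115 in front of the dispenser's axis, 95 above the worktop; the underside there is 90 up, the side walls reach about 116 up, and the chute rises backwards at 13 degrees. The ball rolls out here towards the dispenser's own -x.
- lever (a joint): lever's turn about the dispenser's upright axis, rad: 0 home, 1.30 at the stop; grows counter-clockwise seen from above. The arm sticks out of the housing's right side; its end travels from right front to right rear, away from the robot. A spring pulls it home (2 N at the knob at home, 8 N at the stop). The ball drops only close to the stop.
- lever_knob (a point): middle of the lever's black upright round knob: 22 diameter, 63 tall, its top at 243 and its foot at 180 above the worktop, on the arm's end 120 from the turning axis; at home it lies at 125 degrees clockwise from the dispenser's own +x (seen from above).
- choc_1: dark brown chocolate ball, 36 diameter, number 1 from the bottom of the dispenser's magazine, the one in the pocket that comes out next. Origin at its lowest point as loaded; turns with the ball.
- choc_2: dark brown chocolate ball, 36 diameter, number 2 from the bottom of the dispenser's magazine. Origin at its lowest point as loaded; turns with the ball.
- choc_3: dark brown chocolate ball, 36 diameter, number 3 from the bottom of the dispenser's magazine. Origin at its lowest point as loaded; turns with the ball.
- choc_1_center (a point): centre of chocolate ball 1
- choc_2_center (a point): centre of chocolate ball 2
- choc_3_center (a point): centre of chocolate ball 3
- milk_jug: bystander: pale green bellied milk jug with a handle, 70 x 80 x 83 high, standing on the worktop near the robot, to the left of the dispenser; origin on its underside.
- spice_jar: bystander: small glass spice jar with a black cap, 40 diameter, 105 high, standing to the left of the dispenser beside the sink; origin on its underside.

How it is judged:
By the outcome, as a careful person would: the job done as asked, in the order asked, and still so for the second after the job is handed in, with the robot touching nothing.
It also fails if it takes over 61 s, if anything falls off the work surface, if the arm or the gripper's body presses on something with over 40 N, if the wrist force passes 120 N, or if a joint passes its speed limit or range.

## Working session

There is one attempt and no reset: what is moved stays moved. The work goes in short steps, Python scripts to look and compute and a tool call to move; the robot and the scene stay as the last step left them, time stands still between calls to the robot, and variables do not carry over. Pictures are saved under pics/ and viewed, at most 10 in all, crops included, and the job is handed in when it is done.

Besides the shell and the picture viewer there is one more tool, called after "Request:" as a command line: name --argument value ..., lists and objects as JSON in quotes. move_arm: Moves the arm, as the interface text tells. Its arguments: {"type":"object","properties":{"increments":{"type":"array"}},"required":["increments"]}

```bash
mkdir -p pics; ls; cat > h.py <<'E'
import numpy as np, cv2
from rig import bot
def cam2world(p,name,st=None):
    m=bot.camera_model(name); p=np.asarray(p,float).reshape(-1,3)
    if name=="wrist":
        st=st or bot.read_state(); T=np.array(m["tool_from_camera"])
        q=p@T[:3,:3].T+T[:3,3]
        return q@np.array(st["tcp_rot"]).T+np.array(st["position"])
    R=cv2.Rodrigues(np.array(m["rvec"],float))[0]
    return (p-np.array(m["tvec"]).ravel())@R
def cloud(name,depth,mask,st=None):
    m=bot.camera_model(name); v,u=np.nonzero(mask&(depth>0))
    n=cv2.undistortPoints(np.c_[u,v].astype(float).reshape(-1,1,2),np.array(m["intrinsics"],float),np.array(m["D"],float)).reshape(-1,2)
    z=depth[v,u]
    return cam2world(np.c_[n*z[:,None],z],name,st)
def save(name,im): cv2.imwrite(f"pics/{name}.png",cv2.cvtColor(im,cv2.COLOR_RGB2BGR))
E
python3 - <<'E'
from h import *
st=bot.read_state(); print(st["position"],np.round(st["tcp_rot"],3).tolist(),st["opening"])
ims=[]
for c in("scene","top"):
    im,d=bot.capture(c); ims.append(im)
    for l in("mug","dispenser","lever_knob","spout_lip","milk_jug","spice_jar"):
        for r in bot.trace(l,c)[:2]:
            P=cloud(c,d,r["mask"])
            print(c,l,round(r["conf"],2),np.round(np.median(P,0),3),np.round(np.percentile(P,[2,98],0),3).tolist(),len(P))
save("a_scene",ims[0]);save("a_top",ims[1])
E
```

```text
pics
[0.14144351 0.60802774 0.22155974] [[-0.974, 0.227, -0.001], [0.227, 0.974, -0.002], [0.0, -0.002, -1.0]] 0.9999621195724256
scene mug 0.58 [0.386 0.315 0.046] [[0.345, 0.28, 0.005], [0.44, 0.356, 0.074]] 812
scene lever_knob 0.95 [ 0.533 -0.208  0.182] [[0.521, -0.225, 0.177], [0.563, -0.141, 0.243]] 409
scene spout_lip 0.86 [ 0.532 -0.11   0.206] [[0.466, -0.219, 0.008], [0.653, -0.035, 0.289]] 5515
scene milk_jug 0.62 [0.4   0.125 0.049] [[0.377, 0.097, 0.016], [0.428, 0.161, 0.08]] 489
scene spice_jar 0.44 [0.65  0.079 0.091] [[0.528, -0.035, 0.023], [0.678, 0.093, 0.283]] 139
top mug 0.78 [0.388 0.324 0.021] [[0.346, 0.281, 0.004], [0.432, 0.354, 0.076]] 677
top dispenser 0.78 [ 0.542 -0.082  0.209] [[0.468, -0.215, 0.003], [0.647, -0.008, 0.292]] 3846
top lever_knob 0.62 [ 0.538 -0.202  0.184] [[0.523, -0.224, 0.177], [0.561, -0.151, 0.246]] 273
top spout_lip 0.78 [ 0.54  -0.08   0.209] [[0.468, -0.209, 0.01], [0.644, -0.007, 0.292]] 3735
top milk_jug 0.58 [0.405 0.133 0.063] [[0.377, 0.103, 0.004], [0.429, 0.161, 0.083]] 374
top spice_jar 0.61 [0.658 0.075 0.102] [[0.648, 0.057, 0.008], [0.684, 0.094, 0.11]] 256
```

View pics/a_scene.png

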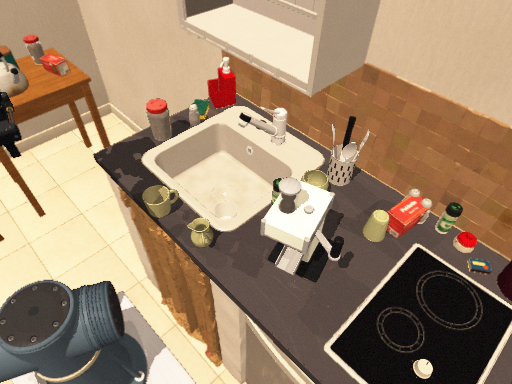

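View pics/a_top.png

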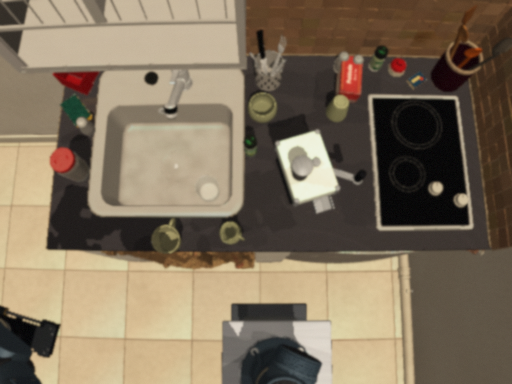

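```bash
python3 - <<'E'
from h import *
A=np.ones((384,512),bool); Q=[]
for c in("scene","top"):
    im,d=bot.capture(c); P=cloud(c,d,A)
    def box(lo,hi): return P[np.all((P>lo)&(P<hi),1)]
    H=box([.44,-.23,.200],[.70,.02,.214]); r=cv2.minAreaRect(H[:,:2].astype(np.float32)); print(c,"house",len(H),r,np.median(H[:,2]))
    print(np.round(cv2.boxPoints(r),3).tolist())
    K=box([.48,-.26,.230],[.60,-.17,.25]); print("knob",K.mean(0),np.ptp(K,0),len(K))
    T=box([.5,-.16,.275],[.70,.04,.30]); print("tube",T.mean(0),np.ptp(T,0),len(T))
    C=box([.40,-.2,.085],[.52,.0,.15]); print("chute",len(C),np.round(C[np.argsort(C[:,0])][:40:4],3).tolist())
    M=box([.32,.25,.067],[.46,.38,.085]); 
    print("rim",len(M),cv2.minEnclosingCircle(M[:,:2].astype(np.float32)),M.mean(0)); np.save(f"M_{c}",M); 
    Hd=box([.42,.25,.01],[.50,.38,.07]); print("handle",len(Hd),np.round(Hd[np.argsort(-Hd[:,0])][:20:2],3).tolist())
    W=box([.3,-.3,-.01],[.5,.0,.02]);print("wt",np.median(W[:,2]))
E
```

```text
scene house 2120 ((0.5729910135269165, -0.11202840507030487), (0.17535442113876343, 0.1953389048576355), 16.464603424072266) 0.2079286197661929
[[0.460999995470047, -0.0430000014603138], [0.5170000195503235, -0.23100000619888306], [0.6850000023841858, -0.1809999942779541], [0.6290000081062317, 0.006000000052154064]]
knob [ 0.53033105 -0.21597959  0.23923445] [0.02029265 0.02108825 0.01285741] 82
tube [ 0.53735486 -0.05924941  0.28737217] [0.0515916  0.05367139 0.01693119] 343
chute 524 [[0.449, -0.112, 0.117], [0.453, -0.109, 0.114], [0.455, -0.112, 0.105], [0.457, -0.109, 0.118], [0.458, -0.116, 0.093], [0.459, -0.111, 0.113], [0.46, -0.126, 0.092], [0.46, -0.121, 0.096], [0.461, -0.12, 0.098], [0.462, -0.107, 0.12]]
rim 143 ((0.3889831304550171, 0.3176395297050476), 0.04733912646770477) [0.38338566 0.31890889 0.07132959]
handle 74 [[0.448, 0.302, 0.043], [0.447, 0.303, 0.053], [0.445, 0.3, 0.052], [0.444, 0.302, 0.042], [0.442, 0.3, 0.04], [0.442, 0.302, 0.029], [0.441, 0.3, 0.054], [0.441, 0.308, 0.062], [0.44, 0.301, 0.046], [0.44, 0.307, 0.041]]
wt -0.0005533755944802732
top hou
[... 389 characters left out ...]
3
tube [ 0.54087435 -0.05653146  0.2895565 ] [0.05161922 0.05176396 0.01510234] 363
chute 267 [[0.45, -0.111, 0.113], [0.456, -0.116, 0.095], [0.458, -0.107, 0.099], [0.459, -0.125, 0.096], [0.461, -0.121, 0.1], [0.462, -0.127, 0.096], [0.464, -0.118, 0.101], [0.464, -0.127, 0.098], [0.464, -0.105, 0.114], [0.466, -0.158, 0.121]]
rim 145 ((0.38901516795158386, 0.31447747349739075), 0.04893959313631058) [0.38483289 0.31862116 0.07304213]
handle 75 [[0.489, 0.259, 0.01], [0.486, 0.277, 0.011], [0.483, 0.326, 0.011], [0.477, 0.28, 0.011], [0.476, 0.366, 0.013], [0.473, 0.301, 0.012], [0.473, 0.322, 0.015], [0.47, 0.286, 0.011], [0.47, 0.267, 0.012], [0.47, 0.378, 0.011]]
wt 0.001218493892263583
```

```bash
cat >> h.py <<'E'
def plan(wps,st=None,pos=None,yaw=None):
    """wps: (x,y,z,tool-y yaw deg,nrows); prints rows [dx,dy,dz]mm, roll rad"""
    st=st or bot.read_state(); p=np.array(st["position"]) if pos is None else np.array(pos,float); R=np.array(st["tcp_rot"])
    a=np.degrees(np.arctan2(R[1,1],R[0,1])) if yaw is None else yaw
    for x,y,z,b,n in wps:
        q=np.array([x,y,z]); roll=-np.round(np.radians(b-a)/n,3)
        for i in range(n):
            d=(q-p)/(n-i); t=np.radians(a)
            ty=np.array([np.cos(t),np.sin(t),0]); tx=np.array([-np.sin(t),np.cos(t),0])  # x = y x z, z down
            tx=np.cross(ty,[0,0,-1.])
            s=np.round([d@tx*1e3,d@ty*1e3,-d[2]*1e3],1)
            print(s.tolist(),roll); p=p+(tx*s[0]+ty*s[1])*1e-3+np.array([0,0,-s[2]*1e-3]); a-=np.degrees(roll)
        print("--",np.round(p,4),round(a,1))
E
python3 - <<'E'
from h import *
print(np.array(bot.camera_model("wrist")["tool_from_camera"]).round(3))
plan([(.346,.329,.2,-15,15)])
E
```

```text
[[ 0.001 -0.961 -0.278  0.077]
 [ 1.     0.001  0.    -0.   ]
 [ 0.    -0.278  0.961 -0.161]
 [ 0.     0.     0.     1.   ]]
[-17.5, -15.1, 1.5] 0.107
[-19.0, -13.1, 1.5] 0.107
[-20.3, -11.0, 1.5] 0.107
[-21.4, -8.8, 1.5] 0.107
[-22.2, -6.5, 1.5] 0.107
[-22.7, -4.0, 1.5] 0.107
[-23.0, -1.6, 1.5] 0.107
[-23.1, 0.9, 1.5] 0.107
[-22.8, 3.3, 1.5] 0.107
[-22.4, 5.8, 1.5] 0.107
[-21.6, 8.1, 1.5] 0.107
[-20.6, 10.4, 1.5] 0.107
[-19.4, 12.5, 1.5] 0.107
[-18.0, 14.5, 1.5] 0.107
[-16.3, 16.3, 1.6] 0.107
-- [0.346 0.329 0.2  ] -15.1
```

Request:
move_arm --increments '[{"xyz": [-17.5,-15,1.5],"roll": 0.107,"grip": 60},{"xyz": [-19,-13,1.5],"roll": 0.107,"grip": 60},{"xyz": [-20.3,-11,1.5],"roll": 0.107,"grip": 60},{"xyz": [-21.4,-8.8,1.5],"roll": 0.107,"grip": 60},{"xyz": [-22.2,-6.5,1.5],"roll": 0.107,"grip": 60}]'

```text
time_s: 1.22
position: [0.2104, 0.5148, 0.2151]
tcp_rot: [[-0.719, 0.695, 0.0], [0.695, 0.719, 0.0], [-0.0, 0.0, -1.0]]
force: [0.4, -0.5, -0.3]
opening: 0.71
grasp_force: 0.0
```

Request:
move_arm --increments '[{"xyz": [-22.7,-4,1.5],"roll": 0.107,"grip": 60},{"xyz": [-23,-1.6,1.5],"roll": 0.107,"grip": 60},{"xyz": [-23,1,1.5],"roll": 0.107,"grip": 60},{"xyz": [-22.8,3.3,1.5],"roll": 0.107,"grip": 60},{"xyz": [-22.4,5.8,1.5],"roll": 0.107,"grip": 60}]'

```text
time_s: 1.63
position: [0.2787, 0.4217, 0.2077]
tcp_rot: [[-0.264, 0.965, 0.0], [0.965, 0.264, 0.0], [0.0, 0.0, -1.0]]
force: [0.6, 0.1, -0.4]
opening: 0.603
grasp_force: 0.0
```

Request:
move_arm --increments '[{"xyz": [-21.6,8,1.5],"roll": 0.107,"grip": 60},{"xyz": [-20.6,10.4,1.5],"roll": 0.107,"grip": 60},{"xyz": [-19.4,12.5,1.5],"roll": 0.107,"grip": 60},{"xyz": [-18,14.5,1.5],"roll": 0.107,"grip": 60},{"xyz": [-16.3,16.3,1.5],"roll": 0.107,"grip": 60}]'

```text
time_s: 2.05
position: [0.3467, 0.3285, 0.2002]
tcp_rot: [[0.265, 0.964, 0.001], [0.964, -0.265, 0.0], [0.0, 0.0, -1.0]]
force: [0.1, -0.1, 0.3]
opening: 0.603
grasp_force: 0.0
```

```bash
python3 - <<'E'
from h import *
from scipy.optimize import least_squares
st=bot.read_state(); print(st["position"],st["joint_positions"],st["opening"],st["time_s"])
im,d=bot.capture("wrist"); save("b_wrist",im)
P=cloud("wrist",d,np.ones(d.shape,bool),st)
M=P[(abs(P[:,0]-.39)<.1)&(abs(P[:,1]-.315)<.1)]
rim=M[(M[:,2]>.070)&(M[:,2]<.078)]
f=lambda c:np.linalg.norm(rim[:,:2]-c,axis=1)-.038
r=least_squares(f,[.384,.319],loss="soft_l1",f_scale=.003); print("bowl",r.x,len(rim),np.abs(f(r.x)).mean(), rim.min(0),rim.max(0))
Hn=M[(M[:,2]>.015)&(M[:,2]<.07)&(np.linalg.norm(M[:,:2]-r.x,axis=1)>.047)]
print("handle",len(Hn),Hn.mean(0),np.degrees(np.arctan2(*(Hn.mean(0)[:2]-r.x)[::-1])),np.linalg.norm(Hn[:,:2]-r.x,axis=1).max())
E
```

```text
[0.34666838 0.32846028 0.20021401] [ 3.00152344e+01  2.08106566e+01  1.04195528e+02 -6.28824891e-04
  5.49571038e+01  4.53827108e+01] 0.6026262597932087 2.05
bowl [0.38086861 0.31983341] 1121 0.0012242859715371468 [0.33997036 0.27856135 0.07000316] [0.42219255 0.3600686  0.07490474]
handle 277 [0.43563294 0.30777889 0.05118983] -12.41377635787026 0.06806352772620848
```

View pics/b_wrist.png

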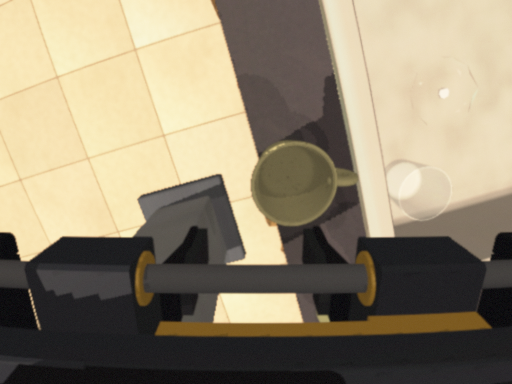

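Request:
move_arm --increments '[{"xyz": [0,-1.5,40],"roll": 0,"grip": 60},{"xyz": [0,0,40],"roll": 0,"grip": 60},{"xyz": [0,0,40],"roll": 0,"grip": 60},{"xyz": [0,0,24],"roll": 0,"grip": 60},{"xyz": [0,0,10],"roll": 0,"grip": 60}]'

```text
time_s: 2.52
position: [0.3429, 0.3287, 0.0431]
tcp_rot: [[0.26, 0.966, -0.005], [0.966, -0.26, -0.003], [-0.004, -0.004, -1.0]]
force: [-0.9, -0.4, -0.0]
opening: 0.6
grasp_force: 0.0
```

Request:
move_arm --increments '[{"xyz": [0,0,0],"roll": 0,"grip": 0},{"xyz": [0,0,0],"roll": 0,"grip": 0},{"xyz": [0,0,0],"roll": 0,"grip": 0},{"xyz": [0,0,0],"roll": 0,"grip": 0},{"xyz": [0,0,0],"roll": 0,"grip": 0}]'

```text
time_s: 2.93
position: [0.3455, 0.3304, 0.0476]
tcp_rot: [[0.26, 0.966, 0.003], [0.966, -0.26, 0.002], [0.003, 0.002, -1.0]]
force: [0.0, -1.0, 0.5]
opening: 0.308
grasp_force: 0.0
```

Request:
move_arm --increments '[{"xyz": [0,0,0],"roll": 0,"grip": 0},{"xyz": [0,0,0],"roll": 0,"grip": 0},{"xyz": [0,0,0],"roll": 0,"grip": 0},{"xyz": [0,0,0],"roll": 0,"grip": 0},{"xyz": [0,0,0],"roll": 0,"grip": 0}]'

```text
time_s: 3.35
position: [0.3466, 0.3305, 0.0473]
tcp_rot: [[0.26, 0.966, 0.005], [0.966, -0.26, 0.002], [0.003, 0.004, -1.0]]
force: [1.2, -2.3, 7.7]
opening: 0.125
grasp_force: 28.6
```

Request:
move_arm --increments '[{"xyz": [0,0,0],"roll": 0,"grip": 0},{"xyz": [0,0,0],"roll": 0,"grip": 0},{"xyz": [0,0,-5],"roll": 0,"grip": 0},{"xyz": [0,0,-15],"roll": 0,"grip": 0},{"xyz": [0,0,-30],"roll": 0,"grip": 0}]'

```text
time_s: 3.77
position: [0.3417, 0.3281, 0.0943]
tcp_rot: [[0.261, 0.965, -0.008], [0.965, -0.261, -0.004], [-0.006, -0.007, -1.0]]
force: [0.0, 0.7, -2.2]
opening: 0.103
grasp_force: 29.9
```

```bash
python3 - <<'E'
from h import *
s=bot.read_state();p=s["position"];print(p,s["force"],s["joint_positions"])
plan([(p[0]+.005,p[1]-.01,.165,-20,2),(.405,-.112,.165,-73.2,13)],yaw=-15.1,pos=[.345,.329,.096])
E
```

```text
[0.34173697 0.32805525 0.09433906] [ 0.00351704  0.65120339 -2.22231629] [3.02654752e+01 3.13692310e+01 1.09721964e+02 3.04752115e-02
 3.94372583e+01 4.53461129e+01]
[-5.1, 2.3, -34.5] 0.043
[-4.9, 2.4, -34.5] 0.043
-- [0.3467 0.3181 0.165 ] -20.0
[-29.5, 15.5, -0.0] 0.071
[-28.4, 17.6, -0.0] 0.071
[-27.1, 19.6, -0.0] 0.071
[-25.6, 21.4, -0.0] 0.071
[-24.0, 23.2, -0.0] 0.071
[-22.3, 24.8, -0.0] 0.071
[-20.5, 26.4, -0.0] 0.071
[-18.5, 27.8, -0.0] 0.071
[-16.5, 29.0, -0.0] 0.071
[-14.5, 30.1, -0.0] 0.071
[-12.3, 31.0, -0.0] 0.071
[-10.0, 31.9, -0.0] 0.071
[-7.8, 32.4, -0.0] 0.071
-- [ 0.4049 -0.112   0.165 ] -72.9
```

Request:
move_arm --increments '[{"xyz": [-5,2.3,-34.5],"roll": 0.043,"grip": 0},{"xyz": [-5,2.4,-34.5],"roll": 0.043,"grip": 0},{"xyz": [-29.5,15.5,0],"roll": 0.071,"grip": 0},{"xyz": [-28.4,17.6,0],"roll": 0.071,"grip": 0},{"xyz": [-27.1,19.6,0],"roll": 0.071,"grip": 0}]'

```text
time_s: 4.18
position: [0.3586, 0.2187, 0.1657]
tcp_rot: [[0.534, 0.845, -0.0], [0.845, -0.534, 0.0], [-0.0, -0.0, -1.0]]
force: [-0.1, -0.1, -2.2]
opening: 0.103
grasp_force: 29.9
```

Request:
move_arm --increments '[{"xyz": [-25.6,21.4,0],"roll": 0.071,"grip": 0},{"xyz": [-24,23.2,0],"roll": 0.071,"grip": 0},{"xyz": [-22.3,24.8,0],"roll": 0.071,"grip": 0},{"xyz": [-20.5,26.4,0],"roll": 0.071,"grip": 0},{"xyz": [-18.5,27.8,0],"roll": 0.071,"grip": 0}]'

```text
time_s: 4.6
position: [0.3808, 0.053, 0.1649]
tcp_rot: [[0.796, 0.605, -0.002], [0.605, -0.796, 0.001], [-0.001, -0.002, -1.0]]
force: [1.5, 1.0, -2.7]
opening: 0.1
grasp_force: 29.9
```

Request:
move_arm --increments '[{"xyz": [-16.5,29,0],"roll": 0.071,"grip": 0},{"xyz": [-14.5,30,0],"roll": 0.071,"grip": 0},{"xyz": [-12.3,31,0],"roll": 0.071,"grip": 0},{"xyz": [-10,32,0],"roll": 0.071,"grip": 0},{"xyz": [-7.8,32.4,0],"roll": 0.071,"grip": 0}]'

```text
time_s: 5.02
position: [0.4035, -0.1121, 0.1649]
tcp_rot: [[0.957, 0.29, -0.002], [0.29, -0.957, 0.002], [-0.001, -0.002, -1.0]]
force: [1.0, 0.2, -1.5]
opening: 0.101
grasp_force: 29.9
```

```bash
python3 - <<'E'
from h import *
s=bot.read_state();print(s["position"],s["force"],s["opening"],s["grasp_force"],np.round(s["joint_positions"],1),np.round(s["tcp_rot"],3).tolist())
im,d=bot.capture("scene");w,dw=bot.capture("wrist")
big=cv2.resize(im[120:320,180:400],None,fx=2.9,fy=2.5)
save("c",np.vstack([cv2.resize(im[130:290,200:400],(700,400))[:300,:500], w[:300,:500]]) if 0 else np.hstack([cv2.resize(im[130:330,200:360],(320,400)),cv2.resize(w,(480,400))]))
E
```

```text
[ 0.40347503 -0.11209324  0.16486853] [ 1.01351889  0.23965613 -1.45605248] 0.1007704747782469 29.940654804959195 [-30.9  20.3 114.    0.   45.8  42.2] [[0.957, 0.29, -0.002], [0.29, -0.957, 0.002], [-0.001, -0.002, -1.0]]
```

View pics/c.png

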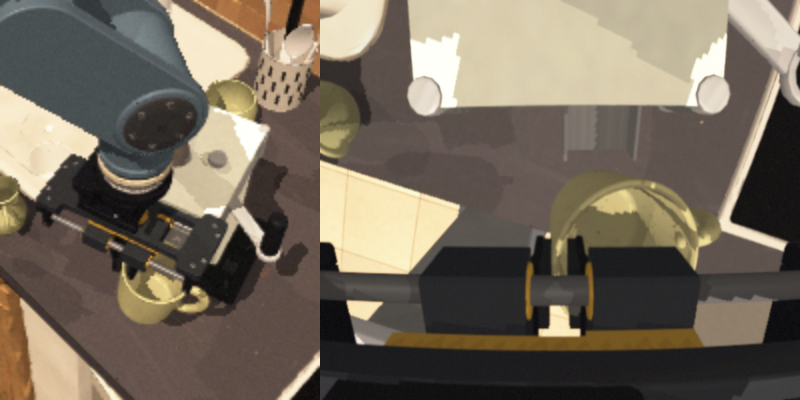

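```bash
python3 - <<'E'
from h import *
st=bot.read_state()
im,d=bot.capture("wrist"); ax=np.array([.569,-.101]);X=np.array([.957,.289]);Y=np.array([-.289,.957])
m=np.zeros(d.shape,bool); m[95:175,240:360]=1
P=cloud("wrist",d,m,st); own=np.c_[(P[:,:2]-ax)@X,(P[:,:2]-ax)@Y,P[:,2]]
C=own[(own[:,2]>.085)&(own[:,2]<.14)]
print(len(C),np.percentile(C,[1,5,50,95,99],axis=0).round(4).tolist())
F=C[C[:,0]<np.percentile(C[:,0],1)+.012]; print("front",F.mean(0).round(4),np.percentile(F,[2,98],axis=0).round(4).tolist())
m[:]=1;P=cloud("wrist",d,m,st); own=np.c_[(P[:,:2]-ax)@X,(P[:,:2]-ax)@Y,P[:,2]]
H=own[(own[:,2]>.2)&(own[:,2]<.215)&(own[:,0]>-.12)]; print("house",np.percentile(H,[1,99],axis=0).round(4).tolist())
hf=H[H[:,0]<-.0]; 
r=own[(own[:,2]>.18)&(own[:,2]<.2)&(own[:,0]>-.21)&(own[:,0]<-.1)]; r=r[r[:,2]>.188]; print("rim",np.percentile(r,[2,50,98],axis=0).round(4).tolist(),len(r))
E
```

```text
3809 [[-0.1263, -0.0249, 0.0938], [-0.1165, -0.0231, 0.0947], [-0.0992, -0.001, 0.0991], [-0.0851, 0.0251, 0.1228], [-0.084, 0.0266, 0.136]]
front [-0.1223  0.0087  0.1253] [[-0.1291, -0.025, 0.1079], [-0.1146, 0.0262, 0.1396]]
house [[-0.0842, -0.0335, 0.2057], [-0.0493, 0.0846, 0.2098]]
rim [[-0.177, 0.0185, 0.1881], [-0.1489, 0.0302, 0.1904], [-0.1242, 0.0446, 0.1995]] 1154
```

Request:
move_arm --increments '[{"xyz": [0,0,35],"roll": 0,"grip": 0},{"xyz": [0,0,35],"roll": 0,"grip": 0},{"xyz": [0,0,25],"roll": 0,"grip": 0},{"xyz": [0,0,10],"roll": 0,"grip": 0},{"xyz": [0,0,4],"roll": 0,"grip": 0}]'

```text
time_s: 5.58
position: [0.4014, -0.108, 0.0544]
tcp_rot: [[0.955, 0.295, -0.008], [0.295, -0.955, 0.006], [-0.006, -0.008, -1.0]]
force: [-3.2, 5.8, 11.1]
opening: 0.101
grasp_force: 30.5
```

Request:
move_arm --increments '[{"xyz": [0,0,2],"roll": 0,"grip": 0},{"xyz": [0,0,2],"roll": 0,"grip": 0},{"xyz": [0,0,2],"roll": 0,"grip": 0},{"xyz": [0,0,0],"roll": 0,"grip": 0}]'

```text
time_s: 5.92
position: [0.4001, -0.106, 0.0517]
tcp_rot: [[0.955, 0.295, -0.008], [0.295, -0.955, 0.007], [-0.006, -0.009, -1.0]]
force: [-3.6, 11.8, 22.6]
opening: 0.105
grasp_force: 30.9
```

Request:
move_arm --increments '[{"xyz": [0,0,-3],"roll": 0,"grip": 20},{"xyz": [0,0,0],"roll": 0,"grip": 30},{"xyz": [0,0,0],"roll": 0,"grip": 40},{"xyz": [0,0,0],"roll": 0,"grip": 40},{"xyz": [0,0,0],"roll": 0,"grip": 40}]'

```text
time_s: 6.33
position: [0.4051, -0.1114, 0.0531]
tcp_rot: [[0.956, 0.295, 0.001], [0.295, -0.956, -0.0], [0.0, 0.0, -1.0]]
force: [-0.1, 0.5, -0.5]
opening: 0.369
grasp_force: 0.2
```

Request:
move_arm --increments '[{"xyz": [0,0,-30],"roll": 0,"grip": 40},{"xyz": [0,0,-30],"roll": 0,"grip": 30},{"xyz": [-35,0,-10],"roll": 0,"grip": 0},{"xyz": [-35,0,-5],"roll": 0,"grip": 0},{"xyz": [0,0,0],"roll": 0,"grip": 0}]'

```text
time_s: 6.75
position: [0.3328, -0.131, 0.1287]
tcp_rot: [[0.956, 0.292, -0.004], [0.292, -0.956, 0.002], [-0.003, -0.004, -1.0]]
force: [-0.6, 1.6, 0.2]
opening: 0.181
grasp_force: 0.0
```

```bash
cat >> h.py <<'E'
ax=np.array([.569,-.101]);X=np.array([.957,.289]);Y=np.array([-.289,.957])
def own(P): return np.c_[(P[:,:2]-ax)@X,(P[:,:2]-ax)@Y,P[:,2]]
def mug(cam,st=None):
    from scipy.optimize import least_squares
    im,d=bot.capture(cam); save("last_"+cam,im)
    O=own(cloud(cam,d,np.ones(d.shape,bool),st))
    M=O[(O[:,0]>-.24)&(O[:,0]<-.1)&(abs(O[:,1])<.1)]
    r=M[(M[:,2]>.068)&(M[:,2]<.079)]
    f=lambda c:np.linalg.norm(r[:,:2]-c,axis=1)-.038
    s=least_squares(f,[-.15,0],loss="soft_l1",f_scale=.003)
    print(cam,"bowl own",s.x.round(4),len(r),np.abs(f(s.x)).mean().round(4),r.min(0).round(3),r.max(0).round(3))
E
python3 - <<'E'
from h import *
st=bot.read_state();print(st["position"],st["time_s"],np.round(st["joint_positions"],1),own(np.array([st["position"]])))
mug("wrist",st);mug("scene");mug("top")
E
```

```text
[ 0.33282313 -0.13098344  0.12865004] 6.75 [-3.950e+01  2.140e+01  1.242e+02 -1.000e-01  3.470e+01  3.360e+01] [[-0.23468648  0.03956096  0.12865004]]
wrist bowl own [-0.159   0.0147] 2643 0.0012 [-0.2   -0.038  0.068] [-0.118  0.055  0.076]
scene bowl own [-0.1864 -0.0198] 2 0.0 [-0.156 -0.043  0.068] [-0.152 -0.035  0.069]
top bowl own [-0.1566  0.0145] 15 0.0013 [-0.135 -0.017  0.07 ] [-0.12   0.003  0.076]
```

View pics/last_wrist.png

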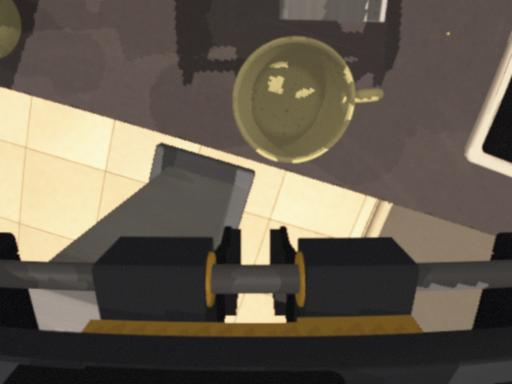

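```bash
python3 - <<'E'
from h import *
plan([(.4016,-.0968,.1287,-73.2,3),(.4016,-.0968,.057,-73.2,3)])
E
```

```text
[23.7, -5.3, -0.2] 0.001
[23.7, -5.3, -0.1] 0.001
[23.6, -5.2, -0.2] 0.001
-- [ 0.4016 -0.0968  0.1287] -73.1
[0.0, -0.0, 23.9] 0.0
[0.0, -0.0, 23.9] 0.0
[0.0, -0.0, 23.9] 0.0
-- [ 0.4016 -0.0968  0.057 ] -73.1
```

Request:
move_arm --increments '[{"xyz": [23.7,-5.3,0],"roll": 0,"grip": 42},{"xyz": [23.7,-5.3,0],"roll": 0,"grip": 42},{"xyz": [23.7,-5.2,0],"roll": 0,"grip": 42},{"xyz": [0,0,0],"roll": 0,"grip": 42},{"xyz": [0,0,15],"roll": 0,"grip": 42}]'

```text
time_s: 7.32
position: [0.4048, -0.0962, 0.114]
tcp_rot: [[0.954, 0.298, 0.006], [0.298, -0.954, -0.003], [0.005, 0.005, -1.0]]
force: [0.5, 0.8, -0.2]
opening: 0.345
grasp_force: 0.0
```

```bash
python3 - <<'E'
from h import *
st=bot.read_state();print(st["position"],st["opening"],own(np.array([st["position"]])))
E
```

```text
[ 0.40484459 -0.09615716  0.11402278] 0.34538268769255737 [[-0.15569715  0.05207552  0.11402278]]
```

Request:
move_arm --increments '[{"xyz": [-1.5,0,20],"roll": 0,"grip": 42},{"xyz": [0,0,20],"roll": 0,"grip": 42},{"xyz": [0,0,15],"roll": 0,"grip": 42},{"xyz": [0,0,2],"roll": 0,"grip": 42},{"xyz": [0,0,0],"roll": 0,"grip": 42}]'

```text
time_s: 7.73
position: [0.3993, -0.0959, 0.055]
tcp_rot: [[0.955, 0.295, -0.002], [0.295, -0.955, 0.001], [-0.002, -0.002, -1.0]]
force: [0.0, 0.5, -0.7]
opening: 0.415
grasp_force: 0.0
```

Request:
move_arm --increments '[{"xyz": [0,0,0],"roll": 0,"grip": 0},{"xyz": [0,0,0],"roll": 0,"grip": 0},{"xyz": [0,0,0],"roll": 0,"grip": 0},{"xyz": [0,0,0],"roll": 0,"grip": 0},{"xyz": [0,0,0],"roll": 0,"grip": 0}]'

```text
time_s: 8.15
position: [0.4004, -0.0968, 0.0567]
tcp_rot: [[0.956, 0.295, 0.002], [0.295, -0.956, -0.001], [0.002, 0.002, -1.0]]
force: [0.3, -1.7, 0.2]
opening: 0.128
grasp_force: 0.6
```

Request:
move_arm --increments '[{"xyz": [0,0,0],"roll": 0,"grip": 0},{"xyz": [0,0,0],"roll": 0,"grip": 0}]'

```text
time_s: 8.32
position: [0.4005, -0.0969, 0.0567]
tcp_rot: [[0.956, 0.295, 0.002], [0.295, -0.956, -0.002], [0.002, 0.002, -1.0]]
force: [0.1, -1.6, 7.0]
opening: 0.104
grasp_force: 29.2
```

```bash
python3 - <<'E'
from h import *
st=bot.read_state();print(st["position"],st["opening"],st["force"],own(np.array([st["position"]])))
mug("wrist",st)
E
```

```text
[ 0.40049832 -0.09688973  0.05667464] 0.10413383386357362 [ 0.08179823 -1.63765851  6.97710906] [[-0.16006824  0.05263051  0.05667464]]
wrist bowl own [-0.1565  0.0173] 2395 0.0022 [-0.186 -0.034  0.068] [-0.117  0.066  0.079]
```

Request:
move_arm --increments '[{"xyz": [0,2.8,-1],"roll": 0,"grip": 0},{"xyz": [0,4,0],"roll": 0,"grip": 0},{"xyz": [4,4,0],"roll": 0,"grip": 0},{"xyz": [5,3,0],"roll": 0,"grip": 0},{"xyz": [0,0,0],"roll": 0,"grip": 0}]'

```text
time_s: 8.78
position: [0.4089, -0.1044, 0.0574]
tcp_rot: [[0.956, 0.294, -0.007], [0.294, -0.956, 0.004], [-0.006, -0.006, -1.0]]
force: [-4.6, 2.4, 9.5]
opening: 0.102
grasp_force: 30.0
```

```bash
python3 - <<'E'
from h import *
st=bot.read_state();print(st["position"],st["opening"],st["force"],own(np.array([st["position"]])))
bot.capture("scene"); mug("scene"); im=cv2.imread("pics/last_scene.png")
w,_=bot.capture("wrist"); cv2.imwrite("pics/d.png",np.hstack([cv2.resize(im[170:310,220:360],(400,400)),cv2.resize(w[:,:,::-1],(400,400))]))
E
```

```text
[ 0.40891431 -0.10443473  0.05738174] 0.10157386884154503 [-4.58230768  2.41196536  9.49085188] [[-0.15419464  0.04297773  0.05738174]]
scene bowl own [-0.1544  0.0072] 109 0.0022 [-0.195 -0.05   0.068] [-0.112  0.053  0.077]
```

View pics/d.png

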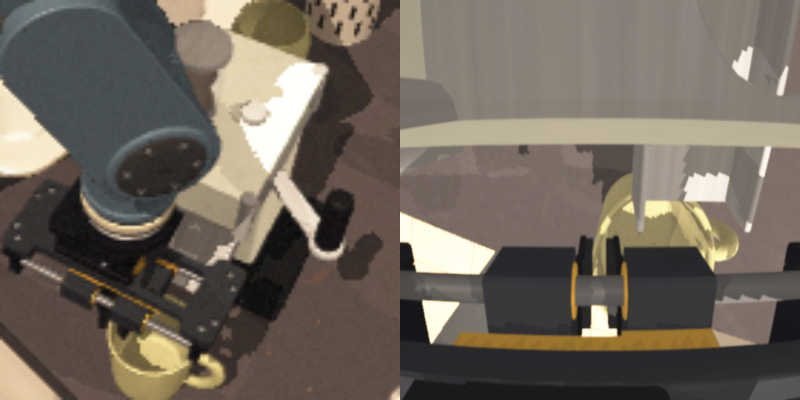

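Request:
move_arm --increments '[{"xyz": [0,3,-1],"roll": 0,"grip": 0},{"xyz": [2,3,-0.5],"roll": 0,"grip": 0},{"xyz": [4,1,0],"roll": 0,"grip": 0},{"xyz": [3,0,0],"roll": 0,"grip": 0},{"xyz": [0,0,0],"roll": 0,"grip": 0}]'

```text
time_s: 9.35
position: [0.4215, -0.1098, 0.0586]
tcp_rot: [[0.956, 0.294, -0.003], [0.294, -0.956, 0.002], [-0.003, -0.003, -1.0]]
force: [-2.7, 1.2, 4.5]
opening: 0.099
grasp_force: 29.2
```

```bash
python3 - <<'E'
from h import *
st=bot.read_state();print(st["position"],st["opening"],st["force"],own(np.array([st["position"]])))
mug("scene"); mug("wrist",st)
E
```

```text
[ 0.42154318 -0.10978111  0.05863492] 0.09886220163063006 [-2.6994075   1.24266998  4.53089506] [[-0.14365392  0.0342115   0.05863492]]
scene bowl own [-0.1431 -0.002 ] 109 0.0023 [-0.182 -0.051  0.068] [-0.102  0.045  0.078]h.py:40: RuntimeWarning: Mean of empty slice.
  print(cam,"bowl own",s.x.round(4),len(r),np.abs(f(s.x)).mean().round(4),r.min(0).round(3),r.max(0).round(3))
  ret = ret.dtype.type(ret / rcount)
Traceback (most recent call last):
  File "h.py", line 40, in mug
    print(cam,"bowl own",s.x.round(4),len(r),np.abs(f(s.x)).mean().round(4),r.min(0).round(3),r.max(0).round(3))
                                                                            ~~~~~^^^
ValueError: zero-size array to reduction operation minimum which has no identity
```

Request:
move_arm --increments '[{"xyz": [0,0,1],"roll": 0,"grip": 16},{"xyz": [0,0,0],"roll": 0,"grip": 20},{"xyz": [0,0,0],"roll": 0,"grip": 30},{"xyz": [0,0,0],"roll": 0,"grip": 35},{"xyz": [0,0,0],"roll": 0,"grip": 35}]'

```text
time_s: 9.87
position: [0.4236, -0.1112, 0.0575]
tcp_rot: [[0.956, 0.294, 0.001], [0.294, -0.956, -0.001], [0.001, 0.001, -1.0]]
force: [1.1, -0.7, 0.4]
opening: 0.314
grasp_force: 0.0
```

Request:
move_arm --increments '[{"xyz": [0,0,-25],"roll": 0,"grip": 35},{"xyz": [0,0,-35],"roll": 0,"grip": 35},{"xyz": [-30,0,-10],"roll": 0,"grip": 35},{"xyz": [-40,0,0],"roll": 0,"grip": 35},{"xyz": [0,0,0],"roll": 0,"grip": 35}]'

```text
time_s: 10.28
position: [0.3502, -0.1303, 0.1279]
tcp_rot: [[0.956, 0.292, -0.006], [0.292, -0.956, 0.003], [-0.005, -0.005, -1.0]]
force: [-0.7, 1.2, 0.2]
opening: 0.345
grasp_force: 0.0
```

```bash
python3 - <<'E'
from h import *
st=bot.read_state();print(st["position"],st["time_s"],st["opening"],st["force"],own(np.array([st["position"]])))
mug("wrist",st); mug("scene"); mug("top")
E
```

```text
[ 0.35016223 -0.1302752   0.12791021] 10.2833 0.34482609145060056 [-0.74337156  1.16010682  0.21680769] [[-0.21788828  0.03522775  0.12791021]]
wrist bowl own [-0.1431  0.0005] 2090 0.0012 [-0.184 -0.051  0.068] [-0.11   0.04   0.075]
scene bowl own [-0.1479 -0.012 ] 11 0.0022 [-0.183 -0.055  0.068] [-0.137  0.007  0.072]
top bowl own [-0.1318  0.011 ] 2 0.0 [-0.112 -0.021  0.068] [-0.11  -0.02   0.076]
```

View pics/last_wrist.png

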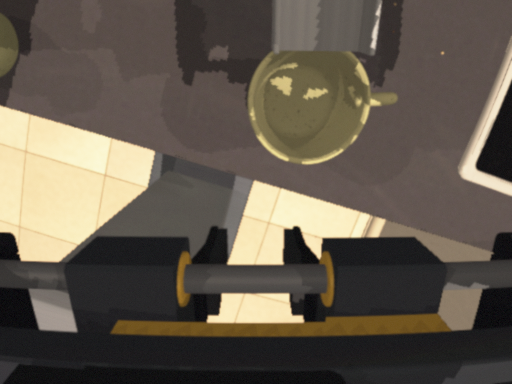

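```bash
python3 - <<'E'
from h import *
plan([(.36,-.14,.29,-65,4),(.5316,-.215,.29,-18.2,8)])
E
```

```text
[0.3, 2.1, -40.5] -0.035
[0.2, 2.1, -40.6] -0.035
[0.1, 2.2, -40.5] -0.035
[0.0, 2.1, -40.6] -0.035
-- [ 0.36 -0.14  0.29] -64.9
[15.5, 17.6, 0.0] -0.102
[13.6, 19.1, 0.0] -0.102
[11.6, 20.3, 0.0] -0.102
[9.4, 21.4, 0.0] -0.102
[7.2, 22.3, 0.0] -0.102
[4.9, 22.9, 0.0] -0.102
[2.6, 23.3, 0.0] -0.102
[0.2, 23.4, 0.0] -0.102
-- [ 0.5317 -0.215   0.29  ] -18.2
```

Request:
move_arm --increments '[{"xyz": [0.2,2,-40.5],"roll": -0.035,"grip": 50},{"xyz": [0.2,2,-40.5],"roll": -0.035,"grip": 50},{"xyz": [0.1,2,-40.5],"roll": -0.035,"grip": 50},{"xyz": [0,2,-40.5],"roll": -0.035,"grip": 50},{"xyz": [15.5,17.6,0],"roll": -0.102,"grip": 50}]'

```text
time_s: 10.85
position: [0.3833, -0.149, 0.2971]
tcp_rot: [[0.855, 0.519, 0.011], [0.519, -0.855, -0.009], [0.005, 0.014, -1.0]]
force: [0.5, 0.7, 1.0]
opening: 0.496
grasp_force: 0.0
```

Request:
move_arm --increments '[{"xyz": [13.6,19,0],"roll": -0.102,"grip": 50},{"xyz": [11.6,20.3,0],"roll": -0.102,"grip": 50},{"xyz": [9.4,21.4,0],"roll": -0.102,"grip": 50},{"xyz": [7.2,22.3,0],"roll": -0.102,"grip": 50},{"xyz": [5,23,0],"roll": -0.102,"grip": 50}]'

```text
time_s: 11.27
position: [0.4906, -0.1948, 0.2894]
tcp_rot: [[0.491, 0.871, 0.001], [0.871, -0.491, -0.0], [0.0, 0.001, -1.0]]
force: [-0.8, -0.3, 0.4]
opening: 0.502
grasp_force: 0.0
```

Request:
move_arm --increments '[{"xyz": [2.6,23.3,0],"roll": -0.102,"grip": 50},{"xyz": [0.2,23.4,0],"roll": -0.102,"grip": 50},{"xyz": [0,0,0],"roll": 0,"grip": 50},{"xyz": [0,0,0],"roll": 0,"grip": 50}]'

```text
time_s: 11.6
position: [0.5328, -0.2133, 0.2887]
tcp_rot: [[0.31, 0.951, -0.0], [0.951, -0.31, 0.0], [0.0, -0.0, -1.0]]
force: [-1.0, 0.1, 0.6]
opening: 0.499
grasp_force: 0.0
```

```bash
python3 - <<'E'
from h import *
st=bot.read_state();print(st["position"],st["time_s"],st["opening"],np.round(st["tcp_rot"],3).tolist(),np.round(st["joint_positions"],1))
for c in("scene","top","wrist"):
    im,d=bot.capture(c); P=cloud(c,d,np.ones(d.shape,bool),st); K=P[(abs(P[:,0]-.53)<.04)&(abs(P[:,1]+.215)<.04)&(P[:,2]>.225)&(P[:,2]<.25)]
    print(c,len(K),K.mean(0) if len(K) else 0,np.ptp(K,0) if len(K) else 0)
E
```

```text
[ 0.53283325 -0.21327548  0.28870492] 11.6 0.49898526791233766 [[0.31, 0.951, -0.0], [0.951, -0.31, 0.0], [0.0, -0.0, -1.0]] [-33.   22.2  84.9   0.   72.9 -14.9]
scene 97 [ 0.52978496 -0.21633203  0.23741013] [0.01879898 0.02179836 0.01942765]
top 0 0 0
wrist 809 [ 0.53510354 -0.21238215  0.23876828] [0.02138442 0.02133959 0.01832793]
```

Request:
move_arm --increments '[{"xyz": [0,0,41],"roll": 0,"grip": 50},{"xyz": [0,0,36],"roll": 0,"grip": 50},{"xyz": [0,0,6],"roll": 0,"grip": 50},{"xyz": [0,0,0],"roll": 0,"grip": 35},{"xyz": [0,0,0],"roll": 0,"grip": 35}]'

```text
time_s: 12.17
position: [0.5315, -0.2136, 0.2076]
tcp_rot: [[0.311, 0.95, 0.001], [0.95, -0.311, -0.001], [-0.0, 0.001, -1.0]]
force: [0.1, -0.9, 0.0]
opening: 0.426
grasp_force: 0.0
```

Request:
move_arm --increments '[{"xyz": [0,0,0],"roll": 0,"grip": 35},{"xyz": [0.2,5,0],"roll": -0.044,"grip": 35},{"xyz": [0.2,5,0],"roll": -0.044,"grip": 35},{"xyz": [0.5,10.5,0],"roll": -0.087,"grip": 35},{"xyz": [0.5,10.5,0],"roll": -0.087,"grip": 35}]'

```text
time_s: 12.58
position: [0.5607, -0.2193, 0.2089]
tcp_rot: [[0.05, 0.999, -0.002], [0.999, -0.05, -0.002], [-0.002, -0.002, -1.0]]
force: [-5.3, -0.1, 1.6]
opening: 0.351
grasp_force: 2.4
```

```bash
cat >> h.py <<'E'
def arc():
    st=bot.read_state();v=np.array(st["position"])[:2]-ax;R=np.array(st["tcp_rot"])
    print("r",np.hypot(*v).round(4),"ang",np.degrees(np.arctan2(v[1],v[0])).round(1),"yaw-90",np.degrees(np.arctan2(R[1,1],R[0,1])).round(1)-90,st["position"][2],st["force"],st["opening"],st["grasp_force"],st["time_s"])
E
python3 -c "from h import *;arc()"
```

```text
r 0.1186 ang -94.0 yaw-90 -92.8 0.20887281408006433 [-5.26034187 -0.14763761  1.58333729] 0.35091564107181544 2.361289456312079 12.5833
```

Tracking well; continue the arc (at −93°, stop at about −33°).

Request:
move_arm --increments '[{"xyz": [0.5,10.5,0],"roll": -0.087,"grip": 35},{"xyz": [0.5,10.5,0],"roll": -0.087,"grip": 35},{"xyz": [0.5,10.5,0],"roll": -0.087,"grip": 35},{"xyz": [0.5,10.5,0],"roll": -0.087,"grip": 35},{"xyz": [0.5,10.5,0],"roll": -0.087,"grip": 35}]'

```text
time_s: 13.0
position: [0.6122, -0.2122, 0.2089]
tcp_rot: [[-0.376, 0.927, -0.002], [0.927, 0.376, -0.005], [-0.004, -0.004, -1.0]]
force: [-5.9, -2.7, 0.1]
opening: 0.355
grasp_force: 3.2
```

Request:
move_arm --increments '[{"xyz": [0.5,10.5,0],"roll": -0.087,"grip": 35},{"xyz": [0.5,10.5,0],"roll": -0.087,"grip": 35},{"xyz": [0.5,10.5,0],"roll": -0.087,"grip": 35},{"xyz": [0.5,10.5,0],"roll": -0.087,"grip": 35}]'

```text
time_s: 13.33
position: [0.6479, -0.1913, 0.2089]
tcp_rot: [[-0.669, 0.743, -0.001], [0.743, 0.669, -0.007], [-0.004, -0.005, -1.0]]
force: [-4.1, -6.5, 0.1]
opening: 0.352
grasp_force: 3.9
```

```bash
python3 -c "from h import *;arc()"
```

```text
r 0.1199 ang -48.8 yaw-90 -48.0 0.20889121373568248 [-4.14264508 -6.45071259  0.09673741] 0.35205300325943506 3.9431508217239752 13.3333
```

Request:
move_arm --increments '[{"xyz": [0.5,10.5,0],"roll": -0.087,"grip": 35},{"xyz": [0.5,10.5,0],"roll": -0.087,"grip": 35},{"xyz": [0.3,8,0],"roll": -0.066,"grip": 35},{"xyz": [0.2,4,0],"roll": -0.033,"grip": 35},{"xyz": [0,2,0],"roll": 0,"grip": 35}]'

```text
time_s: 13.75
position: [0.6715, -0.165, 0.209]
tcp_rot: [[-0.843, 0.537, 0.002], [0.537, 0.843, -0.009], [-0.007, -0.006, -1.0]]
force: [-2.4, -8.9, -2.2]
opening: 0.352
grasp_force: 4.2
```

```bash
python3 -c "from h import *;arc()"
```

```text
r 0.1209 ang -32.0 yaw-90 -32.5 0.20898090054209 [-2.36563523 -8.92076427 -2.16868652] 0.35222852163874924 4.188489380758256 13.75
```

Request:
move_arm --increments '[{"xyz": [0.1,3,0],"roll": -0.025,"grip": 35},{"xyz": [0,2,0],"roll": 0,"grip": 35},{"xyz": [0,2,0],"roll": 0,"grip": 35}]'

```text
time_s: 14.0
position: [0.6736, -0.1619, 0.2089]
tcp_rot: [[-0.856, 0.517, -0.001], [0.517, 0.856, -0.013], [-0.006, -0.012, -1.0]]
force: [-4.8, -15.7, -3.3]
opening: 0.351
grasp_force: 8.3
```

```bash
python3 -c "from h import *;arc()"
```

```text
r 0.121 ang -30.2 yaw-90 -31.1 0.20888477645716072 [ -4.76937656 -15.6602147   -3.25518482] 0.35118546074082885 8.323066821321845 14.0
```

Request:
move_arm --increments '[{"xyz": [0,1.5,0],"roll": 0,"grip": 35},{"xyz": [0,0,0],"roll": 0,"grip": 35},{"xyz": [0,0,0],"roll": 0,"grip": 35},{"xyz": [0,0,0],"roll": 0,"grip": 35}]'

```text
time_s: 14.33
position: [0.6736, -0.1619, 0.2089]
tcp_rot: [[-0.855, 0.518, -0.002], [0.518, 0.855, -0.014], [-0.006, -0.013, -1.0]]
force: [-5.8, -15.6, -1.1]
opening: 0.349
grasp_force: 8.0
```

```bash
python3 - <<'E'
from h import *
arc(); im,d=bot.capture("scene"); t,_=bot.capture("top")
save("e",np.hstack([cv2.resize(im[160:300,220:360],(400,400)),cv2.resize(t[110:250,240:380],(400,400))]))
E
```

```text
r 0.121 ang -30.2 yaw-90 -31.200000000000003 0.2088510537481989 [ -5.83968364 -15.61008965  -1.0939816 ] 0.34878046175908173 8.027501727920026 14.3333
```

View pics/e.png

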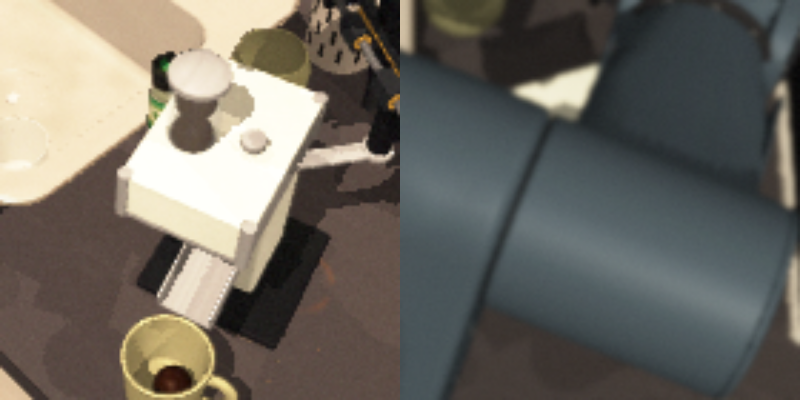

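Request:
move_arm --increments '[{"xyz": [0,-1,-41],"roll": 0,"grip": 35},{"xyz": [0,0,-41],"roll": 0,"grip": 35},{"xyz": [0,0,-30],"roll": 0,"grip": 35},{"xyz": [0,0,0],"roll": 0,"grip": 35},{"xyz": [0,0,0],"roll": 0,"grip": 35}]'

```text
time_s: 14.85
position: [0.6765, -0.1553, 0.3245]
tcp_rot: [[-0.856, 0.518, 0.01], [0.518, 0.856, -0.004], [-0.01, 0.002, -1.0]]
force: [-0.4, 0.9, -1.6]
opening: 0.35
grasp_force: 0.0
```

Request:
move_arm --increments '[{"xyz": [0,0,0],"roll": 0,"grip": 35},{"xyz": [0,0,0],"roll": 0,"grip": 35},{"xyz": [0,0,0],"roll": 0,"grip": 35},{"xyz": [0,0,0],"roll": 0,"grip": 35},{"xyz": [0,0,0],"roll": 0,"grip": 35}]'

```text
time_s: 15.27
position: [0.6743, -0.1544, 0.3174]
tcp_rot: [[-0.856, 0.517, -0.002], [0.517, 0.856, 0.001], [0.002, -0.0, -1.0]]
force: [-0.4, 0.7, -0.3]
opening: 0.347
grasp_force: 0.0
```

```bash
python3 - <<'E'
from h import *
arc(); mug("scene"); im,d=bot.capture("scene")
for l in("choc_1","lever_knob","milk_jug","spice_jar"):
    for r in bot.trace(l,"scene")[:3]:
        P=cloud("scene",d,r["mask"]); print(l,round(r["conf"],2),np.median(P,0).round(3),len(P))
save("f",cv2.resize(im[150:310,200:380],(720,600)))
E
```

```text
r 0.1181 ang -26.9 yaw-90 -31.200000000000003 0.3173704487230775 [-0.43680435  0.71559715 -0.33837803] 0.34677414984137606 0.0 15.2667
scene bowl own [-0.143  -0.0009] 196 0.0015 [-0.184 -0.05   0.068] [-0.101  0.04   0.077]
lever_knob 0.58 [ 0.533 -0.208  0.182] 410
milk_jug 0.65 [0.402 0.126 0.049] 540
```

View pics/f.png

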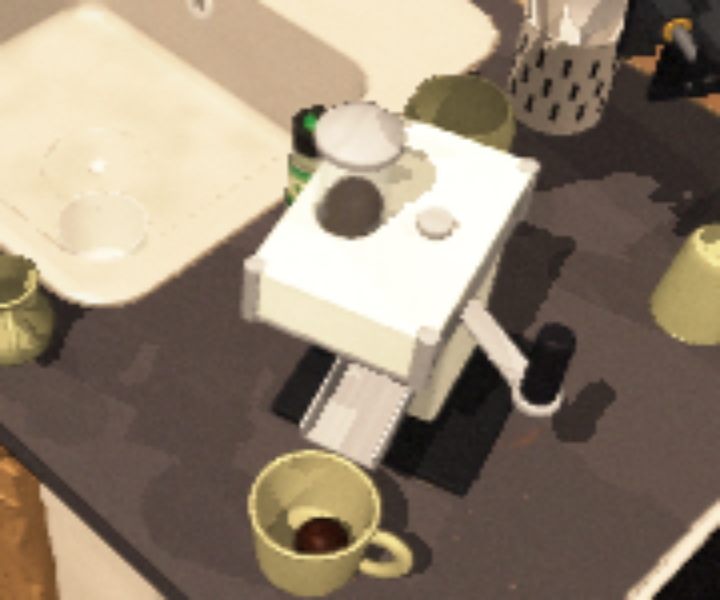

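The lever is home at about (548,365). One ball lies in the mug at (320,535), and the mug stands under the lip. The jug is unmoved and the robot touches nothing.

```bash
python3 -c "from rig import bot;print(bot.hand_in())"
```

```text
the job is handed in; nothing more can be done
None
```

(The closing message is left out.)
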